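# Find the flush release on the label printer's deck and pop its cover

## Task

The label printer on the packing bench has run out and its cover must be popped for a new roll. Feel lightly with a fingertip along the flat front deck for the flush release pad let into it, and press the pad down until the catch lets go and the cover springs ajar; then take the hand away and leave the cover standing ajar as its spring holds it. Press only: do not pull or lift the cover, and leave the label roll, the tape dispenser and the hand terminal where they are.

Things in the scene. Friction and masses are not known exactly. Their poses are not given: they have to be found in the camera images.
- printer: Fixed, light-grey desktop label printer, 310 mm deep (its x) x 300 wide (its y). Origin: centre of its underside, on the bench; its -x side is the front, z up. Flat rigid front deck: x -155 to -50 mm, full width, top 140 mm above the bench. Behind it, x -50 to 155, the dark hinged cover with a clear window, top 168 mm above the bench when shut.
- deck_line (a point): Point on the deck's top, 107 mm ahead of the printer's middle (printer x = -107 mm, y = 0, z = 140), axes as the printer's. The release pad's centre always lies on the line along y through this point, anywhere from y = -42 to +42 mm: it differs from printer to printer and is not reported, so feel (or look) for it.
- release (a joint): Travel in m of the square 40 x 40 mm release pad, slightly darker grey than the deck, in a 43 x 43 mm hole; top 1.5 mm below the deck's. 0 = up, 0.006 = fully down. Spring: gives from 1.5 N, fully down at 5 to 7 N, springs back; the catch lets go at 0.004. A fingertip resting partly on the deck cannot sink it: a shut gripper is best tilted so that one finger leads.
- cover_lip (a point): Point on the top edge of the cover's front lip, at its middle: 168 mm above the bench when shut and latched. The cover hinges along the printer's y at the printer's rear edge (x = 155 mm, 140 mm above the bench). When the catch lets go, its spring swings it up by itself within half a second, the lip rising about 44 mm (38 to 52), and holds it ajar there.
- label_roll: Loose spare roll of white labels standing on end beside the printer, 100 diameter, 100 tall, cardboard core; origin at the centre of its underside. Bystander.
- tape_dispenser: Loose red tape dispenser with a tape roll, 140 x 58 x 99 tall (mm); origin at the centre of its underside. Bystander.
- terminal: Loose orange and black hand terminal lying face up on the bench in front of the printer, about 205 long (its x) x 74 wide x 27 tall (mm); origin under its middle. Bystander.

How it is judged:
By the outcome, as a careful person would: the job done as asked, in the order asked, and still so for the second after the job is handed in, with the robot touching nothing.
It also fails if it takes over 56 s, if anything falls off the work surface, if the arm or the gripper's body presses on something with over 40 N, if the wrist force passes 120 N, or if a joint passes its speed limit or range.

## Robot

A 6-joint arm with a two-finger parallel gripper is mounted at the origin on the work surface. World frame = base frame: x ahead of the robot, y to its left, z up, the work surface at z = 0. Lengths are in m, angles in degrees, forces in N, time in s.
With the tool pointing down it reaches from about 0.4 to 0.925 m from the base axis. Payload 12.5 kg.
Tool frame: the origin (TCP) lies midway between the tips of the shut fingers; the grasp point (between the pads) lies arm.pinch_z behind it (arm.pinch_z is the distance from the TCP to the grasp point, in m); z points along the fingers, y is the line along which they close (so a half turn about z gives the same grasp; the last joint's range is limited). The gripper opens to 95 mm and grips with 3 to 60 N. Pads are 20 mm wide; open, the fingers measure 119 mm over their backs; the gripper's body (75 mm by 180 mm) begins 59 mm behind the grasp point.
Start: joints at [-69.133, 28.126, 89.318, -0, 62.55, -6.05], TCP at [0.283, -0.557, 0.215] pointing down, gripper open.
Joint ranges: [-177.58, 177.58], [-47.91, 125.51], [2.72, 160], [-65.01, 245.01], [3.68, 167.84], [-153.87, 153.87]. Speed limits (degrees/s): [127.2, 127.2, 159.86, 180, 180, 180].

## Interface

Orientations are given as a 3x3 rotation matrix whose columns are the frame's x, y, z axes.
In Python, from workcell import arm gives the robot as it stands.
- The arm moves only by the shell command python3 -m pendant 'ROWS' [FORCE]. ROWS is JSON, a list of rows, each a list of 5 numbers: the shift along the tool's x, y, z in cm, then the turn about the tool's z in rad, then the opening, from 0 (shut) to 1 (fully open). In form: [[dx, dy, dz, spin, fingers], ...]. A call has 1 to 12 rows; each row is the pose to reach, as a shift and turn from the pose commanded when the call began, along the tool's axes at that moment; what a row does not reach only later rows make up. A row lasts 1/10 s, in which the tool goes at most 50 mm and 8.59 degrees, less where a joint would pass 70% of its speed; a pose out of reach is approached as far as the arm can. A call with a gripper value outside its range is refused whole. The fingers move at their own pace and stop on an object; FORCE is the grip in N (left out, the last holds). Time passes only in rows, so rows that repeat a pose let the fingers close. It gives the time, the measured TCP pose, the force, the opening and the grip force at its end, in the units of the state.
- arm.get_state(): the state, without advancing time (a new reading comes with each control period).
- arm.read_camera(name): name is "scene" or "top" or "wrist"; returns a dict with "img" (480x640x3 uint8, blue, green, red), "intrinsics" (3x3 intrinsics, pixels), "rvec" (rotation vector, rad) and "tvec" (3), from world to camera coordinates, as OpenCV has them. Camera axes: x right, y down, z forward; pixel columns grow to the right and rows downward; lengths in m; the calibration is good to about 2 mm. A picture is of the moment at which its call begins. There is no depth.
- arm.job_done(): hands the job in; it is judged then, once.
The state is a dict: "time_s": time; "q": joint angles; "dq": joint speeds; "joint_torque": joint torques, N m; "tcp_pos": TCP position; "tool_rot": TCP orientation; "contact_force": force on the tool from outside, world axes, zero at the start; "torque": the same for the moment, N m; "gripper_width": finger opening in m; "gripper_force": force on a finger pad.
Only numpy, scipy, OpenCV 4.12 (cv2) and the standard library are available. Lean on these libraries where they do the work, as an engineer would, in place of code of your own. Each camera call takes 0.05 s, during which the arm holds its last target. There are 200 camera calls.

## Working session

There is one attempt and no reset: what is moved stays moved. The work goes in short steps, Python scripts to look and compute and a shell command to move; the robot and the scene stay as the last step left them, time stands still between calls to the robot, and variables do not carry over. Pictures are saved under pics/ and viewed, at most 10 in all, crops included, and the job is handed in when it is done.

```bash
mkdir -p pics; ls; python3 - <<'E'
from workcell import arm
import cv2,numpy as np
for n in("scene","top"):
    c=arm.read_camera(n); cv2.imwrite(f"pics/{n}0.png",c["img"])
    R=cv2.Rodrigues(c["rvec"])[0]; print(n,c["intrinsics"].tolist(),(-R.T@c["tvec"].ravel()).round(3),R.round(3).tolist())
s=arm.get_state();print(s["time_s"],s["tcp_pos"],np.round(s["tool_rot"],3).tolist(),s["contact_force"],arm.pinch_z)
E
```

```text
pics
scene [[548.234159569294, 0.0, 322.17626446409645], [0.0, 548.234159569294, 246.06956978955662], [0.0, 0.0, 1.0]] [1.273 0.626 1.049] [[-0.616, 0.787, -0.011], [0.56, 0.428, -0.71], [-0.554, -0.444, -0.705]]
top [[433.8949935276946, 0.0, 314.4484449532778], [0.0, 433.8949935276946, 237.02909681942353], [0.0, 0.0, 1.0]] [0.506 0.047 1.044] [[-0.014, -1.0, -0.019], [-0.998, 0.015, -0.058], [0.059, 0.018, -0.998]]
0.1 [ 0.28287897 -0.55709098  0.21412473] [[0.892, 0.453, -0.0], [0.453, -0.892, 0.001], [0.0, -0.001, -1.0]] [-0.63862627  0.14652821  0.23808302] 0.0188
```

View pics/top0.png

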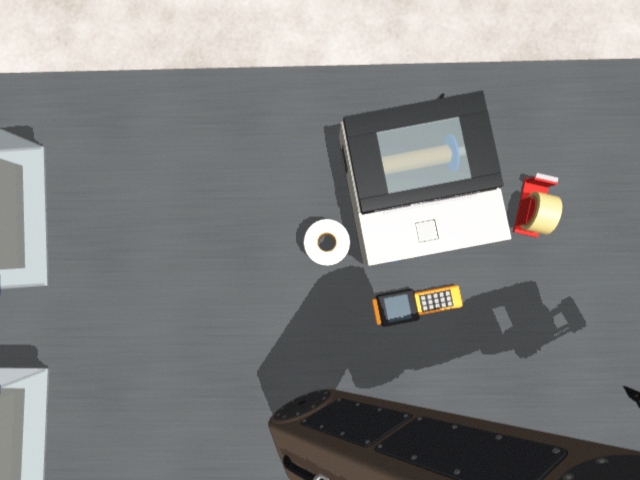

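View pics/scene0.png

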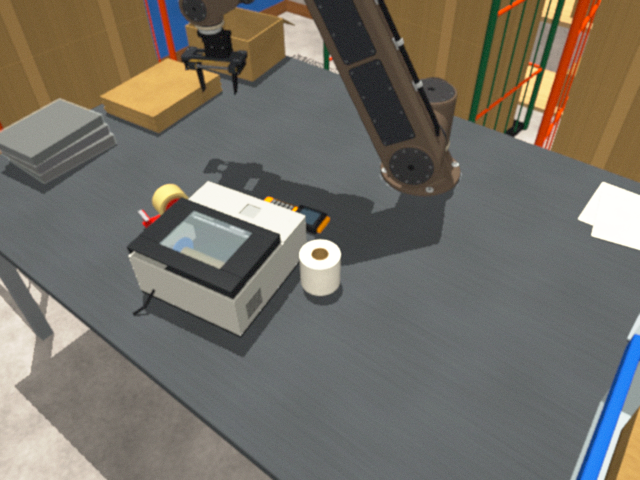

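The top view shows the printer with its white deck: corners at about (368,265), (511,239), (500,188) and (361,212). The pad outline is near (427,230). The label roll is left at (326,242), the dispenser right at (540,205) and the terminal in front at (418,305). Next I measure the pad.

```bash
cat > h.py <<'E'
import cv2,numpy as np
def ray(c,uv,z):
    R=cv2.Rodrigues(c["rvec"])[0];C=-R.T@c["tvec"].ravel()
    d=R.T@np.linalg.inv(c["intrinsics"])@np.array([*uv,1.]);return C+d*(z-C[2])/d[2]
E
python3 - <<'E'
from workcell import arm
from h import *
c=arm.read_camera("top");im=c["img"]
s=arm.read_camera("scene")
g=im.min(2)
m=np.zeros_like(g);m[180:270,350:520]=(g[180:270,350:520]>185)*255
m=cv2.morphologyEx(m,cv2.MORPH_CLOSE,np.ones((5,5)))
k=max(cv2.findContours(m,0,2)[0],key=cv2.contourArea)
print("deck rect",cv2.minAreaRect(k), cv2.approxPolyDP(k,6,True).reshape(-1,2).tolist())
for p in cv2.approxPolyDP(k,6,True).reshape(-1,2): print(ray(c,p,.14).round(4))
e=np.zeros_like(g);r=np.s_[210:250,405:450]
bl=cv2.GaussianBlur(g,(0,0),6).astype(int)
e[r]=((bl-g)[r]>6)*255
k=max(cv2.findContours(e,0,2)[0],key=lambda k:cv2.minAreaRect(k)[1][0]*cv2.minAreaRect(k)[1][1])
rc=cv2.minAreaRect(k);print("pad",rc)
P=ray(c,rc[0],.14);print("pad xyz",P)
for p in cv2.boxPoints(rc):print(ray(c,p,.14).round(4))
a=cv2.resize(im[170:280,345:525],None,fx=4,fy=4,interpolation=2)
b=cv2.resize(s["img"][175:265,180:320],(720,463-23),interpolation=2)
cv2.imwrite("pics/z.png",a[:, :720]);
# scene projection of candidate
print(cv2.projectPoints(P.reshape(1,1,3),s["rvec"],s["tvec"],s["intrinsics"],None)[0].ravel())
E
```

```text
deck rect ((434.66357421875, 226.00439453125), (53.24906539916992, 145.57183837890625), 79.4608154296875) [[500, 189], [359, 213], [368, 264], [509, 239]]
[ 0.6533 -0.3253  0.14  ]
[ 0.6078 -0.031   0.14  ]
[ 0.5012 -0.0475  0.14  ]
[ 0.5487 -0.3397  0.14  ]
pad ((426.56793212890625, 230.3622589111328), (21.19318199157715, 21.131752014160156), 79.3803482055664)
pad xyz [ 0.56927613 -0.17046412  0.14      ]
[ 0.5874 -0.1454  0.14  ]
[ 0.5948 -0.1887  0.14  ]
[ 0.5513 -0.1954  0.14  ]
[ 0.5438 -0.1523  0.14  ]
[249.62004553 210.36868086]
```

View pics/z.png

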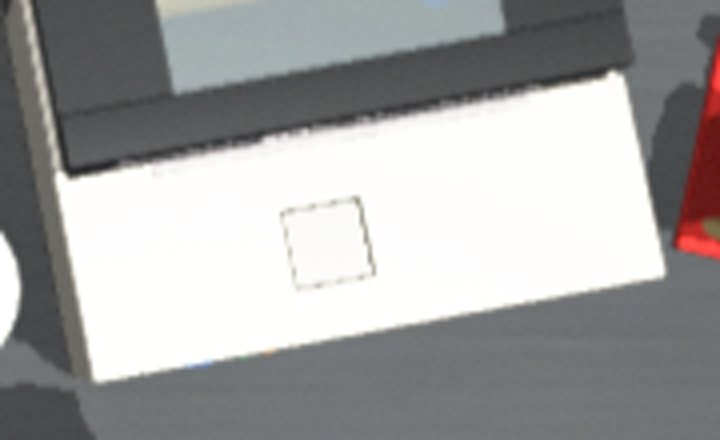

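The pad centre is at (0.569, -0.170). In printer axes that is x ≈ -107 and y ≈ +16 mm, which fits the given line, and the pad side measures about 43 mm. The shut fingertips measure about 24 × 20 mm and fit inside it once aligned. The offset in tool axes is (+43.0, -21.6) cm with +0.307 rad spin. I'll go there at the present height and shut the fingers on the way.

```bash
python3 -m pendant '[[2,-1,0,0.02,0],[6,-3,0,0.05,0],[10,-5,0,0.08,0],[14,-7,0,0.11,0],[18,-9,0,0.14,0],[22,-11,0,0.17,0],[26,-13,0,0.2,0],[30,-15,0,0.23,0],[34,-17,0,0.26,0],[38,-19,0,0.29,0],[41.5,-20.8,0,0.307,0],[43,-21.6,0,0.307,0]]' 10
python3 -m pendant '[[0,0,0,0,0],[0,0,0,0,0],[0,0,0,0,0],[0,0,0,0,0]]'
python3 - <<'E'
from workcell import arm
from h import *
c=arm.read_camera("wrist");cv2.imwrite("pics/w1.png",c["img"])
s=arm.get_state();T=np.array(s["tool_rot"]);p=np.array(s["tcp_pos"])
R=cv2.Rodrigues(c["rvec"])[0];C=-R.T@c["tvec"].ravel()
print("cam in tool",(T.T@(C-p)).round(3),"yaw",np.degrees(np.arctan2(T[1,0],T[0,0])),T.round(3).tolist())
d=np.array([.5693,-.1705,.14])-p;print("to pad in tool cm",(T.T@d*100).round(2),s["contact_force"],s["gripper_width"],s["time_s"])
im=c["img"];print(cv2.projectPoints(np.array([[.5693,-.1705,.1385],p]),c["rvec"],c["tvec"],c["intrinsics"],None)[0].reshape(-1,2))
E
```

```text
time_s: 1.4
tcp_pos: [0.5699, -0.1674, 0.2145]
tool_rot: [[0.986, 0.164, 0.0], [0.164, -0.986, 0.0], [0.0, -0.0, -1.0]]
contact_force: [-0.2, -0.3, -0.5]
gripper_width: 0.0046
gripper_force: 0.0
time_s: 1.8
tcp_pos: [0.568, -0.1712, 0.2147]
tool_rot: [[0.987, 0.161, -0.0], [0.161, -0.987, -0.0], [-0.0, 0.0, -1.0]]
contact_force: [0.3, 0.1, 0.4]
gripper_width: 0.0006
gripper_force: 0.0
cam in tool [ 0.066 -0.001 -0.17 ] yaw 9.243085291718277 [[0.987, 0.161, 0.0], [0.161, -0.987, -0.0], [0.0, 0.0, -1.0]]
to pad in tool cm [ 0.13 -0.04  7.47] [-0.02387703 -0.371976   -0.27350317] 0.0004107174839497326 1.85
[[323.39741076 252.76647317]
 [324.54649111 295.80323089]]
```

View pics/w1.png

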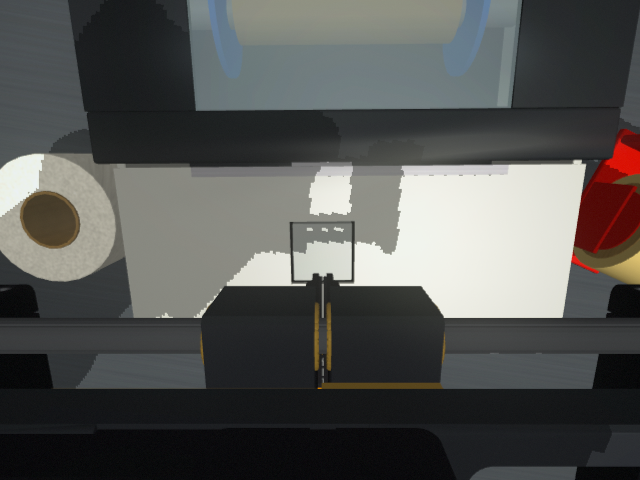

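The wrist view shows the pad square from (291,222) to (354,282), centre (322,252). My prediction was (323,253), so it agrees. The camera housing sits far above the raised cover. I go straight down, slowly near the deck.

```bash
python3 -m pendant '[[0,0,1.5,0,0],[0,0,3.5,0,0],[0,0,5.5,0,0],[0,0,6.7,0,0],[0,0,7.0,0,0],[0,0,7.2,0,0],[0,0,7.3,0,0],[0,0,7.4,0,0],[0,0,7.5,0,0],[0,0,7.6,0,0],[0,0,7.7,0,0],[0,0,7.7,0,0]]'
```

```text
time_s: 3.05
tcp_pos: [0.5687, -0.17, 0.1378]
tool_rot: [[0.987, 0.162, 0.0], [0.162, -0.987, -0.0], [0.0, 0.0, -1.0]]
contact_force: [0.1, 0.7, 2.5]
gripper_width: 0.0007
gripper_force: 1.2
```

The tip reads 2.5 N at z = 0.1378, just below deck level, so it is on the springy pad. I press on in small steps.

```bash
python3 -m pendant '[[0,0,0.1,0,0],[0,0,0.2,0,0],[0,0,0.2,0,0]]'; python3 -m pendant '[[0,0,0.1,0,0],[0,0,0.15,0,0],[0,0,0.2,0,0],[0,0,0.2,0,0]]'
```

```text
time_s: 3.35
tcp_pos: [0.5687, -0.1701, 0.1357]
tool_rot: [[0.987, 0.162, 0.0], [0.162, -0.987, -0.0], [0.0, 0.0, -1.0]]
contact_force: [-0.8, 0.4, 3.8]
gripper_width: 0.0006
gripper_force: 2.0
time_s: 3.75
tcp_pos: [0.5687, -0.17, 0.1335]
tool_rot: [[0.987, 0.162, 0.0], [0.162, -0.987, -0.0], [0.0, 0.0, -1.0]]
contact_force: [0.8, 0.2, 1.1]
gripper_width: 0.0005
gripper_force: 0.7
```

```bash
python3 -m pendant '[[0,0,0,0,0],[0,0,0,0,0],[0,0,0,0,0],[0,0,0,0,0],[0,0,0,0,0]]'; python3 - <<'E'
from workcell import arm
import cv2
c=arm.read_camera("scene");cv2.imwrite("pics/s2.png",cv2.resize(c["img"][120:360,90:410],None,fx=2,fy=2));print(arm.get_state()["contact_force"])
E
```

```text
time_s: 4.25
tcp_pos: [0.5685, -0.17, 0.1335]
tool_rot: [[0.987, 0.162, -0.0], [0.162, -0.987, 0.0], [-0.0, -0.0, -1.0]]
contact_force: [0.2, 0.8, 0.6]
gripper_width: 0.0006
gripper_force: 0.1
[ 0.25792933  0.24104054 -0.55171586]
```

View pics/s2.png

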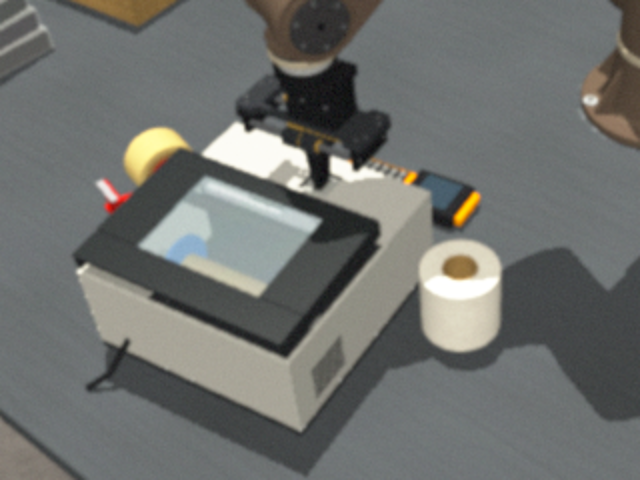

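The scene view shows the cover raised, with its lip high at about (290,190) in the crop and clear of the gripper. I retreat up and then forward, away from the cover.

```bash
python3 -m pendant '[[0,0,-0.3,0,0],[0,0,-0.8,0,0],[-0.3,0,-1.5,0,0],[-1.5,0,-3,0,0],[-4,0,-5.5,0,0],[-7,0,-8.5,0,0],[-10,0,-11,0,0],[-13,0,-13,0,0],[-15,0,-14,0,0],[-15,0,-14,0,0],[-15,0,-14,0,0],[-15,0,-14,0,0]]'; python3 - <<'E'
from workcell import arm
from h import *
a=arm.read_camera("scene");b=arm.read_camera("wrist");t=arm.read_camera("top")
o=np.array([.5693,-.1705,0]);X=np.array([.987,.161,0]);Y=np.array([-.161,.987,0])
pc=o+X*.107-Y*.016
def lip(dz,y):
    th=np.arcsin(dz/.207);c,s=np.cos(th),np.sin(th);v=np.array([-.205*c+.028*s,.028*c+.205*s])
    return pc+X*(.155+v[0])+Y*y+np.array([0,0,.14+v[1]])
ims=[]
for c,r in((a,np.s_[120:360,90:410]),(t,np.s_[60:300,290:610])):
    im=cv2.resize(c["img"][r],None,fx=1.25,fy=1.25)
    for dz,col in((0,(0,0,255)),(.038,(0,255,0)),(.052,(255,255,0))):
        for y in(-.15,0,.15):
            q=cv2.projectPoints(lip(dz,y).reshape(1,1,3),c["rvec"],c["tvec"],c["intrinsics"],None)[0].ravel()
            q=(q-[r[1].start,r[0].start])*1.25;cv2.circle(im,tuple(int(v) for v in q),2,col,-1)
    ims.append(im)
cv2.imwrite("pics/f.png",np.hstack(ims));print(arm.get_state()["contact_force"])
E
```

```text
time_s: 5.5
tcp_pos: [0.4211, -0.1943, 0.2733]
tool_rot: [[0.987, 0.162, -0.0], [0.162, -0.987, 0.0], [-0.0, -0.0, -1.0]]
contact_force: [0.7, 0.2, -0.2]
gripper_width: 0.0004
gripper_force: 0.0
[ 0.02615423 -0.0201611   0.13582015]
```

View pics/f.png

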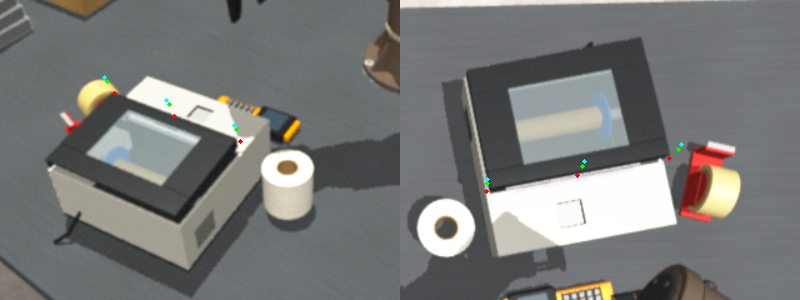

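The cover edge still looks close to the shut (red) marks. I compare it with the first pictures directly.

```bash
python3 - <<'E'
from workcell import arm
from h import *
ims=[]
for n,r in(("scene",np.s_[170:290,120:320]),("top",np.s_[80:280,330:530])):
    o=cv2.imread(f"pics/{n}0.png");c=arm.read_camera(n)["img"]
    cv2.imwrite(f"pics/{n}3.png",c)
    f=lambda i:cv2.resize(i[r],(390,int(390*(r[0].stop-r[0].start)/(r[1].stop-r[1].start))),interpolation=2)
    ims.append(np.hstack([f(o),f(c)]))
x=np.vstack(ims);print(x.shape);cv2.imwrite("pics/cmp.png",cv2.resize(x,(780,600)))
print(arm.get_state()["time_s"])
E
```

```text
(624, 780, 3)
5.75
```

View pics/cmp.png

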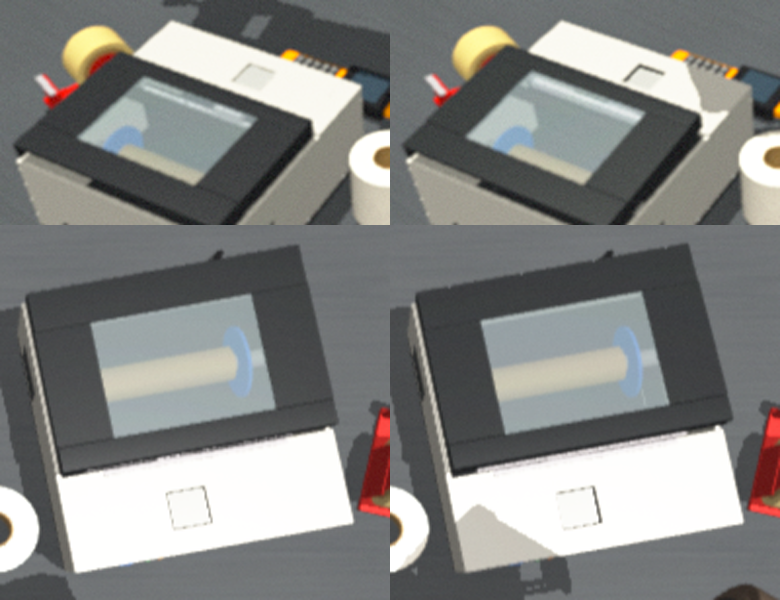

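Compared with the first pictures, the cover's front corner has risen only a little (about 4 px against the 14 px expected) and the pad is sitting deep. I measure how far it rose and whether it is still moving.

```bash
cat > lip.py <<'E'
from h import *
# right-hand (printer y=+150) lip corner & top lip mid edge: dark/white edge in columns of the scene image
def edge(im):
    out=[]
    for u in (215,230,245,260):
        g=im[185:262,u].min(1).astype(float); g=cv2.GaussianBlur(g.reshape(-1,1),(1,3),0).ravel()
        out.append(185+int(np.argmin(np.diff(g))))
    return out
E
python3 - <<'E'
from lip import *
from workcell import arm
print(edge(cv2.imread("pics/scene0.png")),edge(cv2.imread("pics/scene3.png")),edge(arm.read_camera("scene")["img"]))
E
python3 -m pendant '[[0,0,0,0,0],[0,0,0,0,0],[0,0,0,0,0],[0,0,0,0,0],[0,0,0,0,0],[0,0,0,0,0],[0,0,0,0,0],[0,0,0,0,0],[0,0,0,0,0],[0,0,0,0,0]]' |head -1
python3 - <<'E'
from lip import *
from workcell import arm
c=arm.read_camera("scene");print(edge(c["img"]))
cv2.imwrite("pics/scene4.png",c["img"])
d=cv2.absdiff(c["img"],cv2.imread("pics/scene3.png")).max(2)[170:330,120:310];print((d>40).sum())
w=arm.read_camera("wrist");cv2.imwrite("pics/w4.png",w["img"])
E
```

```text
[209, 215, 220, 226] [206, 211, 217, 223] [206, 211, 217, 223]
time_s: 6.8
[206, 211, 217, 223]
3
```

View pics/w4.png

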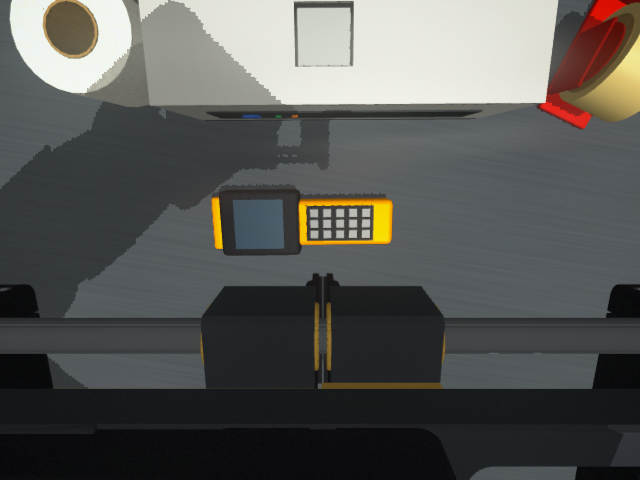

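The cover rose only about 10 mm and stopped, and the pad stayed sunk. My press stopped at about 5 mm of its 6 mm travel, so the catch is only part-way. I press the pad again, this time to its stop, still lightly.

```bash
python3 -m pendant '[[2,0,1,0,0],[5,0,2.5,0,0],[8.5,0,5.5,0,0],[12,0,9,0,0],[14.2,0,11.5,0,0],[14.9,0,12.7,0,0],[14.9,0,13.2,0,0],[14.9,0,13.6,0,0],[14.9,0,13.8,0,0],[14.9,0,13.9,0,0],[14.9,0,14.0,0,0],[14.9,0,14.0,0,0]]'; python3 -m pendant '[[0,0,0.05,0,0],[0,0,0.1,0,0],[0,0,0.1,0,0]]'
```

```text
time_s: 8.1
tcp_pos: [0.5675, -0.1704, 0.1341]
tool_rot: [[0.987, 0.162, 0.001], [0.162, -0.987, -0.0], [0.001, 0.0, -1.0]]
contact_force: [0.7, -1.2, 0.6]
gripper_width: 0.0006
gripper_force: 0.0
time_s: 8.4
tcp_pos: [0.5677, -0.1703, 0.133]
tool_rot: [[0.987, 0.162, 0.0], [0.162, -0.987, -0.0], [0.0, 0.0, -1.0]]
contact_force: [-1.1, -0.3, 5.1]
gripper_width: 0.0005
gripper_force: 2.5
```

```bash
python3 -m pendant '[[0,0,0.03,0,0],[0,0,0.06,0,0],[0,0,0.06,0,0],[0,0,0.06,0,0],[0,0,0.06,0,0]]'; python3 - <<'E'
from lip import *
from workcell import arm
c=arm.read_camera("scene");print(edge(c["img"]),arm.get_state()["contact_force"])
cv2.imwrite("pics/s5.png",cv2.resize(c["img"][120:360,90:410],None,fx=2,fy=2))
E
```

```text
time_s: 8.9
tcp_pos: [0.5677, -0.1703, 0.1328]
tool_rot: [[0.987, 0.162, 0.001], [0.162, -0.987, -0.0], [0.0, 0.001, -1.0]]
contact_force: [-3.5, 0.1, 8.5]
gripper_width: 0.0004
gripper_force: 4.4
[200, 200, 228, 207] [-3.02239761 -0.8077505   9.16771971]
```

The pad is at its stop at about 9 N. I retreat as before and check.

```bash
python3 -m pendant '[[0,0,-0.3,0,0],[0,0,-0.8,0,0],[-0.3,0,-1.5,0,0],[-1.5,0,-3,0,0],[-4,0,-5.5,0,0],[-7,0,-8.5,0,0],[-10,0,-11,0,0],[-13,0,-13,0,0],[-15,0,-14,0,0],[-15,0,-14,0,0],[-15,0,-14,0,0],[-15,0,-14,0,0]]'; python3 - <<'E'
from workcell import arm
from lip import *
ims=[]
for n,r in(("scene",np.s_[170:290,120:320]),("top",np.s_[80:280,330:530])):
    o=cv2.imread(f"pics/{n}0.png");c=arm.read_camera(n)["img"]
    if n=="scene":print(edge(c))
    cv2.imwrite(f"pics/{n}6.png",c)
    f=lambda i:cv2.resize(i[r],(390,int(390*(r[0].stop-r[0].start)/(r[1].stop-r[1].start))),interpolation=2)
    ims.append(np.hstack([f(o),f(c)]))
cv2.imwrite("pics/cmp6.png",cv2.resize(np.vstack(ims),(780,600)))
E
```

```text
time_s: 10.15
tcp_pos: [0.4201, -0.1944, 0.2715]
tool_rot: [[0.987, 0.162, -0.001], [0.162, -0.987, 0.0], [-0.0, -0.001, -1.0]]
contact_force: [0.6, -0.3, -0.2]
gripper_width: 0.0
gripper_force: 0.0
[200, 206, 211, 217]
```

View pics/cmp6.png

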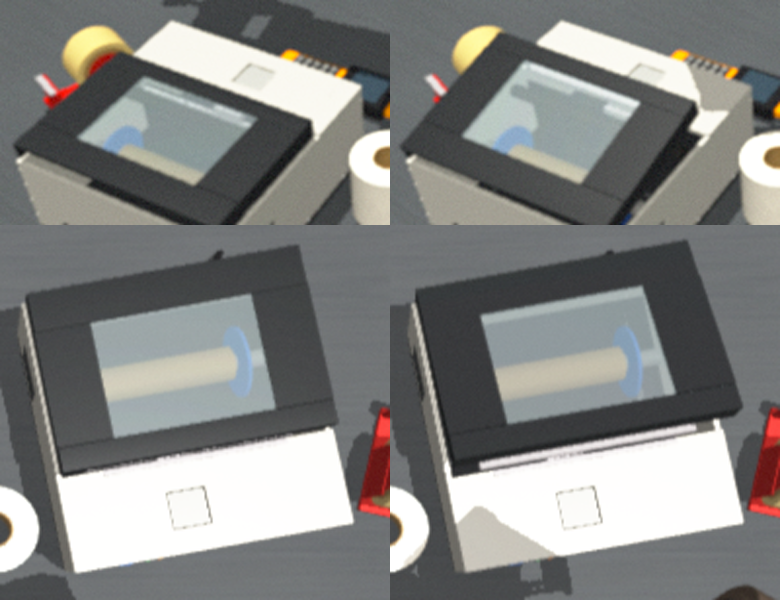

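The cover now stands well ajar. The lip corner moved about 13 px in the scene view and about 7 × 8 px in the top view, both consistent with a rise near 40 mm. The pad has sprung back, and the label roll and dispenser are where they were. I wait briefly to check that it holds, then hand in.

```bash
python3 -m pendant '[[0,0,0,0,0],[0,0,0,0,0],[0,0,0,0,0],[0,0,0,0,0],[0,0,0,0,0],[0,0,0,0,0],[0,0,0,0,0]]' | head -1; python3 - <<'E'
from workcell import arm
from lip import *
c=arm.read_camera("scene")["img"];e=edge(c);print(e)
o=cv2.imread("pics/top0.png");t=arm.read_camera("top")["img"]
def cen(i,lo,hi,r):
    m=cv2.inRange(cv2.cvtColor(i[r],40),lo,hi);y,x=np.nonzero(m);return x.mean().round(1),y.mean().round(1)
for i in(o,t):print("red",cen(i,(0,180,80),(6,255,255),np.s_[160:250,510:575]),"orange",cen(i,(10,180,120),(25,255,255),np.s_[275:335,365:470]),"core",cen(i,(8,90,30),(22,255,140),np.s_[225:260,305:345]))
if abs(np.array(e)-[200,206,211,217]).max()<=1: print(arm.job_done())
E
```

```text
time_s: 10.95
[200, 206, 211, 217]
red (np.float64(19.1), np.float64(42.2)) orange (np.float64(39.6), np.float64(29.2)) core (np.float64(23.4), np.float64(11.9))
red (np.float64(19.0), np.float64(42.1)) orange (np.float64(57.6), np.float64(18.9)) core (np.float64(23.4), np.float64(11.9))
the job is handed in; nothing more can be done
None
```

The job is handed in at about 11 s: the second press of the release pad let the catch go, and the cover stands ajar with its lip up about 40 mm, steady for the last 0.8 s, with the hand clear. The first press had only part-released it, the label roll and tape dispenser measured unmoved, and my last check could not confirm the terminal because its orange centroid shifted from the arm probably blocking the top view, though nothing was touched near it.

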